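# Release the tube block from its toggle clamp and put it on the scale

### The arm

A 6-joint arm with a two-finger parallel gripper is mounted at the origin on the work surface; the furniture and walls round the work are solid. World frame = base frame: x ahead of the robot, y to its left, z up, the work surface at z = 0. Lengths are in m, angles in degrees, forces in N, time in s.
With the tool pointing down it reaches from about 0.3 to 1 m from the base axis. Payload 5.1 kg.
Tool frame: the origin (TCP) lies at the very end of the fingers, on their centre line; the grasp point (between the pads) lies 19 mm behind it; y points along the fingers, x is the direction in which the jaws open and shut, and the axes are right-handed (so a half turn about y gives the same grasp; the last joint's range is limited). The gripper opens to 95 mm and grips with 3 to 60 N. Pads are 20 mm wide; open, the fingers measure 119 mm over their backs; the gripper's body (75 mm by 180 mm) begins 59 mm behind the grasp point.
Start: joints at [-76.352, 7.093, 94.555, -0, 78.352, -4.733], TCP at [0.205, -0.617, 0.215] pointing down, gripper open.
Joint ranges: [-149.61, 149.61], [-58.7, 133.49], [1.44, 155.28], [-77.14, 257.14], [18.33, 153.61], [-166.67, 166.67]. Speed limits (degrees/s): [147.25, 147.25, 180, 180, 180, 180].

### API

Orientations are given as [roll, pitch, yaw] about the fixed x, y, z axes, in that order (R = Rz(yaw) Ry(pitch) Rx(roll)).
In Python, from rig import arm, eoat, solve_ik, vision, sign_off, telemetry gives the robot as it stands. The module is installed in compiled form; this text tells all that it offers. Calls block until the motion is done:
- arm.movep(position, orientation): joint-space move of the TCP to a pose.
- arm.servo_line(position, max_speed=0.15, frame=None): straight line of the TCP; frame=None keeps the orientation; max_speed is the mean speed in m/s.
- arm.movej(angles): joint-space move.
- eoat.gripper_open() and eoat.grasp(): open the fingers fully, or close them until they stop; the grip force is fixed at half the most.
- arm.wait(seconds).
- solve_ik(position, orientation): joint angles nearest the present ones, or None.
- vision.get_image(name): name is "side" or "top"; returns (picture, depth): 400x640x3 uint8, red, green, blue; 400x640 float32, m along the optical axis (not along the pixel's ray), 0 where there is no reading.
- vision.camera_model(name): a dict with "vfov" (degrees; the focal length in pixels is half the picture's height over the tangent of half this angle, whatever the lens; pixels are square), "cx", "cy" (the principal point, pixels), "R" (3x3) and "t" (3): a world point X has camera coordinates R X + t. Camera axes: x right, y down, z forward; pixel columns grow to the right and rows downward; lengths in m; the calibration is good to about 2 mm. A picture is of the moment at which its call begins. camera_model takes no time and is no camera call.
A pose or a line that the arm cannot do raises arm.PlanningError and nothing moves.
- sign_off(): hands the job in, once; it reports no verdict.
Readings, each from a call of its own:
- telemetry.read_t(): time.
- telemetry.read_joint_pos(): joint angles.
- telemetry.read_qvel(): joint speeds.
- telemetry.read_joint_efforts(): joint torques, N m.
- telemetry.read_ee_pos(): TCP position.
- telemetry.read_ee_rot(): TCP orientation.
- telemetry.read_ft_force(): force on the tool from outside, world axes, zero at the start.
- telemetry.read_moment(): the same for the moment, N m.
- telemetry.read_gripper_width(): finger opening in m.
Only numpy, scipy, OpenCV 4.12 (cv2) and the standard library are available. Lean on these libraries where they do the work, as an engineer would, in place of code of your own. Each camera call takes 0.05 s, during which the arm holds its last target.

### The job

The rectangular aluminium tube block with six wells is held in a fixture by a toggle clamp. Flip that clamp's handle over centre, away from the block, so that the clamp springs fully open, then lift the block out and set it upright, centred on the round scale, and let go. Leave the clamp open, and leave the other fixture, which holds the round insert, clamped.

Things in the scene. Friction and masses are not known exactly. Their poses are not given: they have to be found in the camera images.
- block_center (a point): Centre, half-way up, of the loose aluminium tube block: 80 mm (x) by 45 mm (y), 45 mm tall, up to 0.4 kg, six 13 mm blind wells in its top; +x points to its clamp. It starts among 6 mm high stops (2 mm play) on a 10 mm base plate, top 55 mm above the bench. Grasp across the 45 mm width; the middle 44 mm of the long sides is free of stops. The round insert elsewhere is 60 mm wide, 45 mm tall.
- clamp_grip (a point): Point in the black grip of the tube block's clamp handle, 100 mm from its pivot; the handle ends 22 mm beyond. Grip 16 mm thick, 22 mm wide, 76 mm long. Shut: 147 mm above the bench, 84 mm past the block's centre along block +x, axes parallel to the block's (y: hinge line). Pivot 50 mm above the bench. The arm over the block (70 mm high) rises with the handle; open, it stands 90 mm from the block's centre.
- block_clamp (a joint): Handle angle (rad) of the tube block's clamp. 0: shut, handle leaning 15 degrees towards the block, which cannot be lifted. Opens by pushing the handle away from the block (block +x), about 4 to 6 N at the grip; dead centre at 0.3, beyond it a spring drives the handle to its stop at 1.6 (nearly level), where it stays.
- scale_pan (a point): Centre of the top of the round white scale, z up. The scale is fixed on the bench, 150 mm across; its flat pan is 120 mm across and 36 mm above the bench. A grey square post, taller than the arm reaches, stands on the bench right of and behind the scale, at x 0.65 to 0.75, y -0.21 to -0.08 m: carry the block round it, at least 0.2 m up to pass over the left fixture's handle (170 mm).
- round_clamp (a joint): Handle angle (rad) of the clamp of the other, similar fixture, which holds the round insert. 0 is shut; it is to stay shut.

How it is judged:
By the outcome, as a careful person would: the job done as asked, in the order asked, and still so for the second after the job is handed in, with the robot touching nothing.
It also fails if it takes over 50 s, if anything falls off the work surface, if the arm or the gripper's body presses on something with over 40 N, if the wrist force passes 120 N, or if a joint passes its speed limit or range.

## Working session

There is one attempt and no reset: what is moved stays moved. The work goes in short steps, each a Python script; the robot and the scene stay as the last script left them, time stands still between calls to the robot, and variables do not carry over. Pictures are saved under pics/ and viewed, and the job is handed in when it is done.

```bash
mkdir -p pics
python3 - <<'E'
from rig import arm, eoat, vision, telemetry
import cv2, numpy as np
for n in ("side","top"):
    p,d=vision.get_image(n); cv2.imwrite(f"pics/{n}0.png",p[:,:,::-1]); np.savez(f"{n}0.npz",p=p,d=d)
    print(n,vision.camera_model(n), (d>0).mean())
print(telemetry.read_t(),telemetry.read_ee_rot(),telemetry.read_gripper_width())
E
```

```text
side {'vfov': 52.93262596562772, 'cx': 322.9242728385919, 'cy': 202.95203737135603, 'R': array([[-0.98814819, -0.15347974, -0.00266987],
       [-0.0721411 ,  0.47967784, -0.87447403],
       [ 0.13549472, -0.86391732, -0.48506499]]), 't': array([0.53104498, 0.20537784, 0.85742549])} 0.9960859375
top {'vfov': 47.02915152555928, 'cx': 324.49594858708804, 'cy': 198.17865717329406, 'R': array([[-0.02055064, -0.99975402,  0.00834139],
       [-0.99514852,  0.01965165, -0.09640139],
       [ 0.09621376, -0.01028204, -0.99530759]]), 't': array([-0.07759167,  0.56174299,  1.063537  ])} 0.99592578125
0.1 [-89.99186949   0.10876766 -71.62023018] 0.09514317108751642
```

View pics/side0.png

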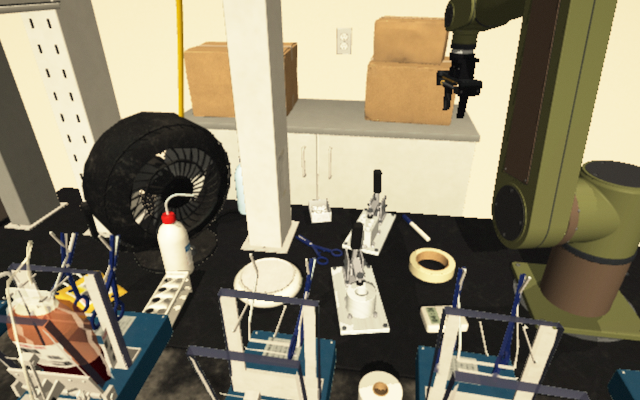

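View pics/top0.png

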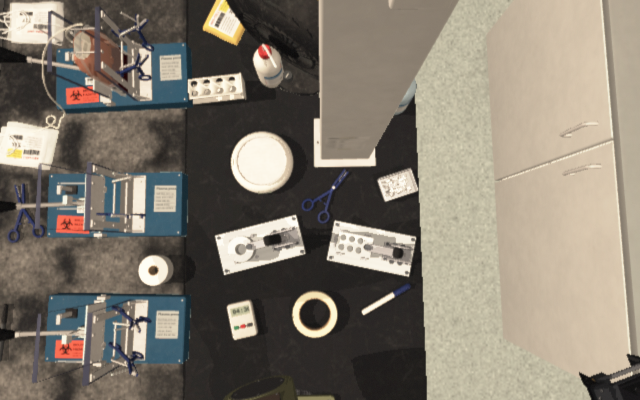

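```bash
cat > h.py <<'E'
import numpy as np, cv2
from rig import vision
def cam(n):
    m=vision.camera_model(n); f=200/np.tan(np.radians(m['vfov']/2)); return m['R'],m['t'],f,m['cx'],m['cy']
def proj(n,X):
    R,t,f,cx,cy=cam(n); c=R@np.array(X)+t; return np.array([cx+f*c[0]/c[2],cy+f*c[1]/c[2]])
def plane(n,u,v,z):
    R,t,f,cx,cy=cam(n); o=-R.T@t; d=R.T@np.array([(u-cx)/f,(v-cy)/f,1]); return o+d*(z-o[2])/d[2]
def cloud(n,d):
    R,t,f,cx,cy=cam(n); v,u=np.mgrid[:400,:640]; c=np.stack([(u-cx)/f*d,(v-cy)/f*d,d],-1); return (c-t)@R
E
python3 - <<'E'
import numpy as np,cv2
from h import *
a=np.load('top0.npz');p=a['p'];d=a['d']
cv2.imwrite('pics/c1.png',cv2.resize(p[210:285,320:425,::-1],None,fx=7,fy=7,interpolation=cv2.INTER_NEAREST))
W=cloud('top',d)
s=p.astype(int);hsv=cv2.cvtColor(p,cv2.COLOR_RGB2HSV)
# scale: white pixels with depth height
z=W[...,2]
for uv in [(262,163),(355,243),(398,252),(338,228),(300,340),(260,245),(410,225)]: print(uv,W[uv[1],uv[0]])
# block top by height
roi=np.zeros(z.shape,bool); roi[215:280,322:420]=1
np.set_printoptions(linewidth=250,precision=0,suppress=True)
print((z[218:278:2,328:418:3]*1000).astype(int))
E
```

```text
(262, 163) [0.64592845 0.05756833 0.03585165]
(355, 243) [ 0.45278779 -0.15646174  0.0544636 ]
(398, 252) [ 0.43293896 -0.2352915   0.16941157]
(338, 228) [ 0.48927488 -0.1199276   0.0110013 ]
(300, 340) [ 0.22745785 -0.02442801  0.0003228 ]
(260, 245) [0.45275654 0.05827097 0.07696344]
(410, 225) [ 0.49336038 -0.29519502 -0.00081455]
[[   5    3    0    1    0    2    3    2    3    0    0   -1    3    0    0   -1    1    0   -2    2    0    1    2    3    4    0    1    0    0    1]
 [   6    4    1    0   -4    3   -4    2    0    2   -1    2    0    0    0   -3    0    4   -3   -3   -5    0    0 1113    0   -2   -2    0    0    0]
 [   1    2   10   10    6    0   -2    0   -1    3    2    0   -1    0    0    1    0   -2    0   -1    0    3    1    0   -1    0   -1    1   -1   -3]
 [   2    0   11    8   11    7    9    9    9    2    1    3   -1   -4   -1    1    0   -3   -1   -1    1    1   -1   -3   -1    0   -1    1   -1   -1]
 [   1    0    9    8    8    8    6    9    9    9    9   13    0    1   -2    1    0    0   -2    2    0    1    0   -3    0    2    0    2   -1    1
[... 3127 characters left out ...]
1   10    8    9   12    8   11    8   13    7    8    9   10    8    8    8   -3   -3]
 [  -2    2    0   -4   -3   -1    2   -3    0   -1    0   -1    0    1   -2    0    2    8    9    9    7   11   11    6   10   12    6   10    0   -1]
 [   1   -1   -1   -1    4 1113    0    1    0    2   -2   -2   -3    0    0    1    0    2   -1    0    6    9   11   13   11    6   12   10    4   -1]
 [  -3   -2    1   -2    0   -1   -1    1    2   -1    0   -1    2   -3    3    0   -1   -1   -1    1   -2    1    0    9   10    8    9   12   -2   -1]
 [  -2   -1    3   -2    1    0    0    0    0    0   -3    1   -1   -3    0    0   -1    0   -1    0    0   -1    0    0   -1   -4   -2   -2    0   -1]]
```

View pics/c1.png

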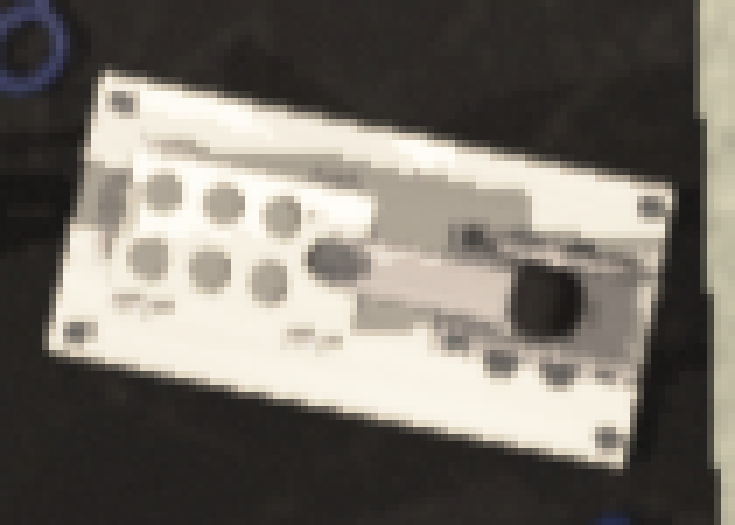

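Run:
```python
import numpy as np,cv2
from h import *
a=np.load('top0.npz');p=a['p'];d=a['d'];W=cloud('top',d);z=W[...,2]
roi=np.zeros(z.shape,bool); roi[215:280,322:425]=1
def rect(m,zz,name):
    m=m.astype(np.uint8); c=max(cv2.findContours(m,0,1)[0],key=cv2.contourArea)
    P=np.array([plane('top',u,v,zz)[:2] for u,v in c[:,0]],np.float32)*1000
    r=cv2.minAreaRect(P); print(name,r, 'pts',len(P)); return r
g=p.min(2)
rect((roi&(g>90)),0.010,'plate')
roi2=np.zeros(z.shape,bool); roi2[215:280,322:372]=1
m=(z>.045)&(z<.063)&roi2
m=cv2.morphologyEx(m.astype(np.uint8),cv2.MORPH_OPEN,np.ones((2,2)))
m=cv2.morphologyEx(m,cv2.MORPH_CLOSE,np.ones((5,5)))
rect(m,0.055,'block')
# wells: circles dark on block top -> centroid
sub=p[:,:,1].copy()
wm=((z>.01)&(z<.035)&roi2).astype(np.uint8)
wm=(sub<190)&roi2
n,l,s,c=cv2.connectedComponentsWithStats(wm.astype(np.uint8))
for i in range(1,n):
    if s[i,4]>8: print('dark',s[i],c[i],plane('top',*c[i],.055))
# grip top
gm=(z>.15)&(z<.18)&roi
print('grip',W[gm].mean(0),W[gm].min(0),W[gm].max(0),gm.sum()); 
rect(gm,.166,'grip')
# scale
for nm in('top','side'):
    b=np.load(nm+'0.npz'); Wn=cloud(nm,b['d']); q=(np.abs(Wn[...,2]-.036)<.006)&(np.hypot(Wn[...,0]-.645,Wn[...,1]-.06)<.1)&(b['p'].min(2)>120)
    q=q.astype(np.uint8); c=max(cv2.findContours(q,0,1)[0],key=cv2.contourArea)
    P=np.array([plane(nm,u,v,.036)[:2] for u,v in c[:,0]],np.float32)*1000
    print('scale',nm,cv2.minEnclosingCircle(P),cv2.fitEllipse(P))
# side: black grip points
b=np.load('side0.npz');Ws=cloud('side',b['d'])
q=(Ws[...,2]>.1)&(Ws[...,2]<.2)&(np.hypot(Ws[...,0]-.433,Ws[...,1]+.235)<.06)&(b['p'].max(2)<90)
print('side grip',Ws[q].mean(0),np.percentile(Ws[q],[2,50,98],axis=0),q.sum())
```

```text
plate ((440.1803894042969, -197.96051025390625), (201.0758056640625, 98.0086898803711), 77.53152465820312) pts 241
block ((447.3380432128906, -156.42259216308594), (79.81952667236328, 44.791324615478516), 77.57269287109375) pts 111
dark [ 322  215   50   65 1643] [341.55021302 249.008521  ] [ 0.43973515 -0.12524724  0.055     ]
dark [336 223   3   3   9] [337. 224.] [ 0.49714572 -0.11615458  0.055     ]
dark [343 230  29   7  80] [360.2125 233.025 ] [ 0.47534901 -0.16901947  0.055     ]
dark [341 235   5   5  21] [343. 237.] [ 0.46705799 -0.12923657  0.055     ]
dark [349 237   6   5  23] [351.60869565 238.7826087 ] [ 0.4625784  -0.14889594  0.055     ]
dark [358 238   5   6  24] [360.08333333 240.5       ] [ 0.45825602 -0.16824324  0.055     ]
dark [338 244   6   6  26] [340.92307692 246.38461538] [ 0.44573807 -0.12395458  0.055     ]
dark [363 244   9  13  58] [367.94827586 247.53448276] [ 0.4418412 -0.1858233  0.055    ]
dark [347 246   6   6  27] [349.51851852 248.11111111] [ 0.44140039 -0.14354881  0.055     ]
dark [356 247   5   6  25] [358.08 249.8 ] [ 0.43715165 -0.16305956  
[... 154 characters left out ...]
024859 -0.24490628  0.15023233] [ 0.44115454 -0.22416379  0.17161754] 79
grip ((431.66009521484375, -232.9276123046875), (16.84881591796875, 20.809717178344727), 73.91238403320312) pts 28
scale top ((650.4005126953125, 59.6348762512207), 68.82917785644531) ((650.7937622070312, 60.212825775146484), (127.0519027709961, 127.51402282714844), 69.46556091308594)
scale side ((646.2510375976562, 64.66368103027344), 69.52183532714844) ((635.2345581054688, 57.68320083618164), (95.36751556396484, 131.7235870361328), 26.438514709472656)
side grip [ 0.43007228 -0.23407857  0.13700405] [[ 0.42104926 -0.2438919   0.10163808]
 [ 0.43004935 -0.23366051  0.13774819]
 [ 0.43902423 -0.22536587  0.16887344]] 156
```

```bash
cat >> h.py <<'E'
C=np.array([.4475,-.1567]); YAW=-102.45
a_=np.radians(YAW); BX=np.array([np.cos(a_),np.sin(a_)]); BY=np.array([-BX[1],BX[0]])
def at(u,v,z): return list(C+u*BX+v*BY)+[z]
E
python3 - <<'E'
from h import *
from rig import *
print(BX,BY)
for y in (YAW+90,YAW-90,YAW,YAW+180):
    y=(y+180)%360-180
    for P in (at(50,0,.3) if 0 else at(.05,0,.3),at(.118,0,.155),at(0,0,.02),[.65,.06,.06]): 
        s=solve_ik(P,[-90,0,y]); print(y,P,None if s is None else np.round(s,1))
a=np.load('top0.npz');cv2.imwrite('pics/g.png',cv2.resize(a['p'][320:,540:,::-1],None,fx=6,fy=6))
a=np.load('side0.npz');cv2.imwrite('pics/g2.png',cv2.resize(a['p'][20:130,420:520,::-1],None,fx=5,fy=5))
E
```

```text
[-0.21558755 -0.97648451] [ 0.97648451 -0.21558755]
-12.449999999999989 [np.float64(0.4367206223678884), np.float64(-0.20552422572723844), 0.3] [-31.6 -16.9 108.9   0.   88.  -19.1]
-12.449999999999989 [np.float64(0.4220606687882165), np.float64(-0.2719251727162827), 0.155] [-38.9  -9.4 116.6   0.   72.7 -26.5]
-12.449999999999989 [np.float64(0.4475), np.float64(-0.1567), 0.02] [-25.8  -3.2 125.4   0.   57.8 -13.3]
-12.449999999999989 [0.65, 0.06, 0.06] [  0.6  15.2 100.9   0.   63.9  13. ]
167.55 [np.float64(0.4367206223678884), np.float64(-0.20552422572723844), 0.3] [-31.6 -16.9 108.9  -0.   88.  160.9]
167.55 [np.float64(0.4220606687882165), np.float64(-0.2719251727162827), 0.155] [-38.9  -9.4 116.6  -0.   72.7 153.5]
167.55 [np.float64(0.4475), np.float64(-0.1567), 0.02] [-25.8  -3.2 125.4  -0.   57.8 166.7]
167.55 [0.65, 0.06, 0.06] None
-102.45 [np.float64(0.4367206223678884), np.float64(-0.20552422572723844), 0.3] [-31.6 -16.9 108.9   0.   88.   70.9]
-102.45 [np.float64(0.4220606687882165), np.float64(-0.2719251727162827), 0.155] [-38.9  -9.4 116.6   0.   72.7  63.5]
-102.45 [np.float64(0.4475), np.float64(-0.1567), 0.02] [-25.8  -3.2 125.4   0.   57.8  76.7]
-102.45 [0.65, 0.06, 0.06] [  0.6  15.2 100.9   0.   63.9 103. ]
77.55000000000001 [np.float64(0.4367206223678884), np.float64(-0.20552422572723844), 0.3] [ -31.6  -16.9  108.9   -0.    88.  -109.1]
77.55000000000001 [np.float64(0.4220606687882165), np.float64(-0.2719251727162827), 0.155] [ -38.9   -9.4  116.6   -0.    72.7 -116.5]
77.55000000000001 [np.float64(0.4475), np.float64(-0.1567), 0.02] [ -25.8   -3.2  125.4   -0.    57.8 -103.3]
77.55000000000001 [0.65, 0.06, 0.06] [  0.6  15.2 100.9   0.   63.9 -77. ]
```

View pics/g2.png

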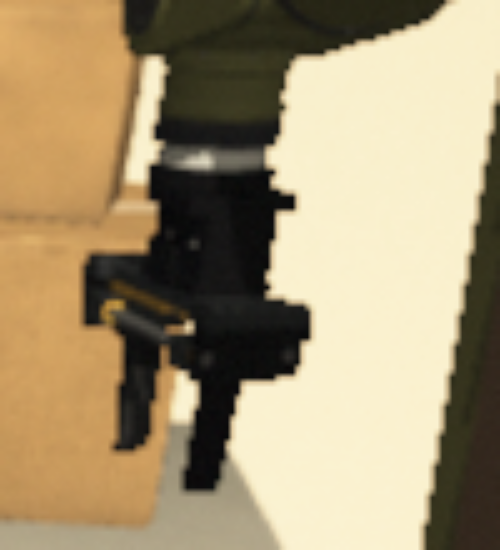

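Run:
```python
from h import *
from rig import *
O=[-90,0,YAW+90]
eoat.grasp(); print(telemetry.read_gripper_width(), telemetry.read_t())
arm.movep(at(.045,0,.26),O)
arm.servo_line(at(.045,0,.155)); print(telemetry.read_ft_force())
arm.servo_line(at(.118,0,.155),max_speed=.08); print(telemetry.read_ft_force(),telemetry.read_ee_pos())
arm.servo_line(at(.105,0,.26),max_speed=.2)
arm.wait(.3)
for n in ("side","top"):
    p,d=vision.get_image(n); cv2.imwrite(f"pics/{n}1.png",p[:,:,::-1]); np.savez(f"{n}1.npz",p=p,d=d)
print(telemetry.read_t(),telemetry.read_ft_force())
s=np.load('side1.npz')['p'][150:350,220:460,::-1];cv2.imwrite('pics/s1c.png',cv2.resize(s,None,fx=3,fy=3))
```

```text
0.00032460845316811067 1.6167
[ 0.36633095 -0.19066698 -0.64266151]
[-0.26313396  0.19759213 -1.18323574] [ 0.42199572 -0.27171122  0.15481606]
6.35 [-0.0429548  -0.24606817  0.26720366]
```

View pics/s1c.png

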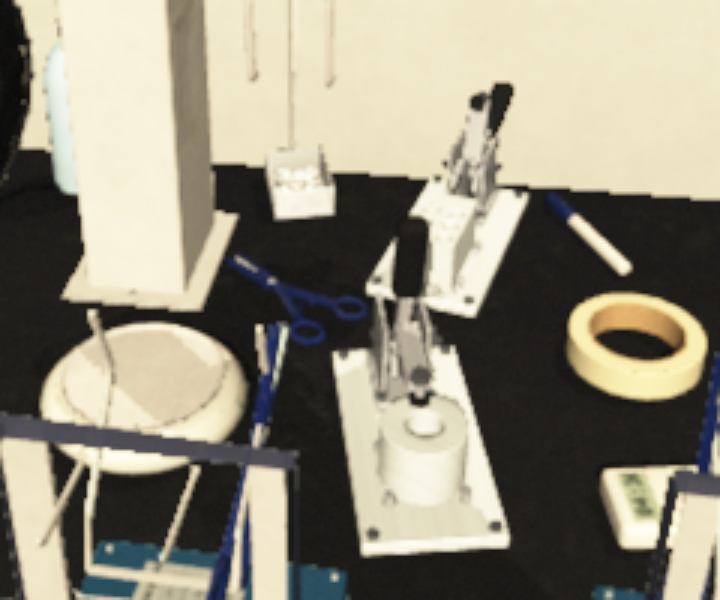

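View pics/top1.png

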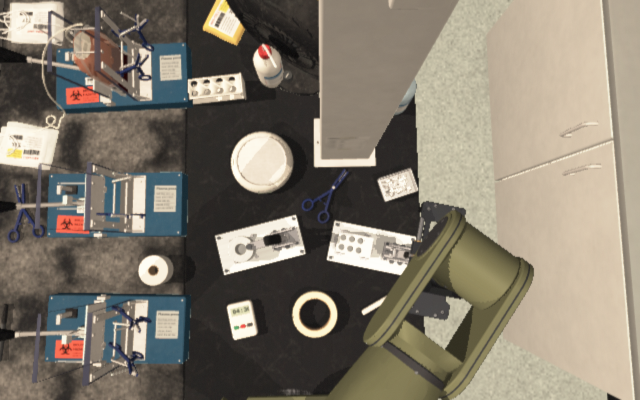

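Run:
```python
from h import *
print(proj('side',at(.105,0,.26)),proj('side',at(.21,0,.06)),proj('side',at(.09,0,.13)))
d=np.load('side1.npz');W=cloud('side',d['d']);
R=W[...,:2]-C; U=R@BX;V=R@BY
q=(np.abs(V)<.03)&(U>.06)&(U<.26)&(W[...,2]>.03)&(W[...,2]<.24)
dark=d['p'].max(2)<80
for lo in np.arange(.06,.26,.02):
    k=q&(U>=lo)&(U<lo+.02); 
    if k.sum(): print(round(lo,2),k.sum(),(k&dark).sum(),np.percentile(W[k][:,2],[5,50,95]))
```

```text
[382.5431615  132.75346238] [386.42523777 186.27032542] [377.76859111 181.6098136 ]
0.06 56 0 [0.0471394  0.05450845 0.06753839]
0.08 122 1 [0.03397338 0.06054842 0.0747418 ]
0.1 192 18 [0.0469361  0.08155174 0.11907668]
0.12 22 1 [0.05459583 0.0728074  0.11862919]
0.14 19 10 [0.05976182 0.06686984 0.07102844]
0.16 24 21 [0.0699474  0.07314863 0.07625898]
0.18 30 27 [0.07085846 0.07853636 0.08126555]
0.2 34 26 [0.07826708 0.08188087 0.08641525]
0.22 4 0 [0.08327117 0.08417978 0.08506476]
```

View pics/side1.png

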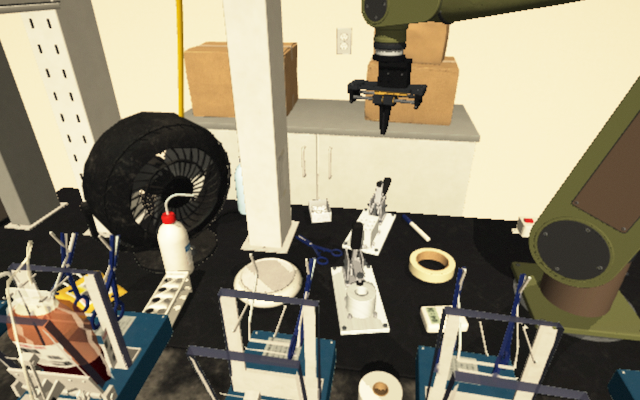

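Run:
```python
from h import *
b=np.load('top1.npz');p=b['p'];d=b['d'];W=cloud('top',d);z=W[...,2]
roi2=np.zeros(z.shape,bool); roi2[215:280,322:380]=1
m=(z>.045)&(z<.063)&roi2
m=cv2.morphologyEx(m.astype(np.uint8),cv2.MORPH_CLOSE,np.ones((5,5)));m=cv2.morphologyEx(m,cv2.MORPH_OPEN,np.ones((3,3)))
c=max(cv2.findContours(m,0,1)[0],key=cv2.contourArea)
P=np.array([plane('top',u,v,.055)[:2] for u,v in c[:,0]],np.float32)*1000
print(cv2.minAreaRect(P)); k=m>0
print([plane('top',*np.argwhere(k).mean(0)[::-1],.055)])
b=np.load('side1.npz');d=b['d'];W=cloud('side',d);R=W[...,:2]-C
k=(np.abs(W[...,2]-.055)<.003)&(np.abs(R@BX)<.06)&(np.abs(R@BY)<.03)
print('side',np.percentile((R@BX)[k],[2,98]),np.percentile((R@BY)[k],[2,98]))
cv2.imwrite('pics/c2.png',cv2.resize(p[205:285,320:450,::-1],None,fx=6,fy=6,interpolation=cv2.INTER_NEAREST))
```

```text
((449.61956787109375, -154.32479858398438), (80.10114288330078, 44.80849838256836), 77.54576873779297)
[array([ 0.4495844 , -0.15427907,  0.055     ])]
side [-0.04239935  0.0372784 ] [-0.0197356   0.02345697]
```

View pics/c2.png

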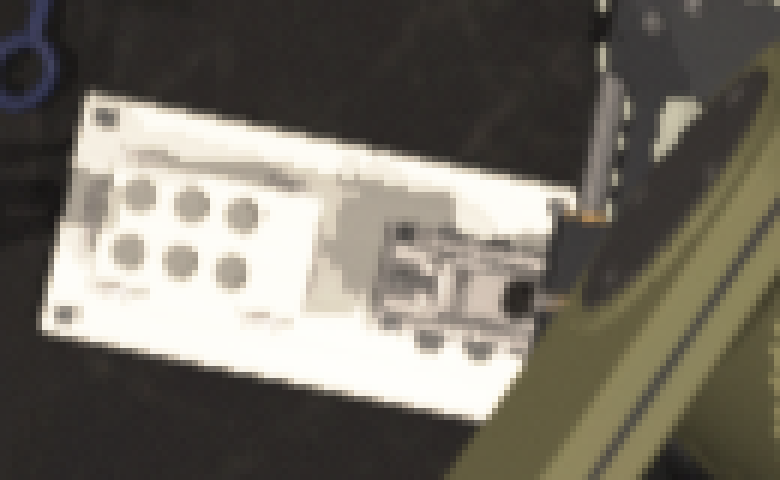

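```bash
sed -i 's/C=np.array(.*; YAW/C=np.array([.4496,-.1543]); YAW/' h.py
python3 - <<'E'
from h import *
from rig import *
O=[-90,0,YAW+90]
eoat.gripper_open()
arm.movep(at(0,0,.2),O)
arm.servo_line(at(0,0,.09)); 
arm.servo_line(at(0,0,.018),max_speed=.06); print(telemetry.read_ft_force(),telemetry.read_ee_pos())
eoat.grasp(); print(telemetry.read_gripper_width(),telemetry.read_ft_force())
arm.servo_line(at(0,0,.05),max_speed=.05); print(telemetry.read_ft_force())
arm.servo_line(at(0,0,.26)); print(telemetry.read_gripper_width(),telemetry.read_ft_force(),telemetry.read_t())
p,d=vision.get_image('side'); cv2.imwrite("pics/side2.png",p[:,:,::-1]); np.savez("side2.npz",p=p,d=d)
E
```

```text
[-0.01705503  0.5115291   0.25446958] [ 0.45001476 -0.15450408  0.01849953]
0.044730259911240224 [ 0.91421093  0.27674205 -0.85734342]
[ 0.01324514  0.90515831 -3.88007616]
0.044643757431119924 [ 2.96125884e-03  4.09734099e-01 -3.92268790e+00] 13.8667
```

View pics/side2.png

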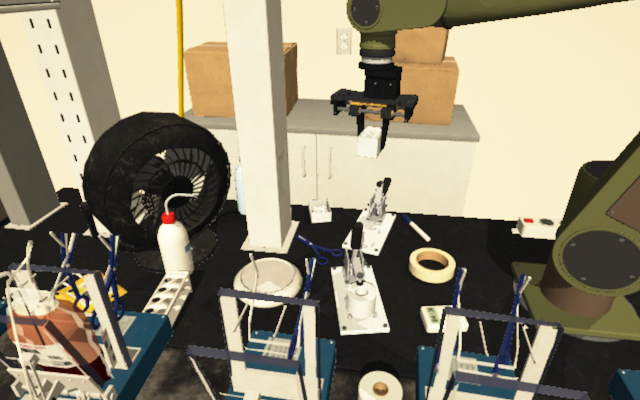

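Run:
```python
from h import *
a=np.load('top0.npz');p=a['p'];z=cloud('top',a['d'])[...,2]
roi=np.zeros(z.shape,bool); roi[120:205,220:305]=1
def fit(m,zz,nm,cam='top'):
    c=max(cv2.findContours(m.astype(np.uint8),0,1)[0],key=cv2.contourArea)
    P=np.array([plane(cam,u,v,zz)[:2] for u,v in c[:,0]],np.float32)*1000
    print(nm,zz,cv2.fitEllipse(cv2.convexHull(P)),cv2.minEnclosingCircle(P)[1])
for th in (80,120): 
  m=roi&(p.min(2)>th)
  for zz in (.015,.03): fit(m,zz,f'outer{th}')
zb=cv2.medianBlur(z.astype(np.float32),5)
for t in (.030,.033,): fit(roi&(zb>t),.036,f'pan{t}')
np.set_printoptions(linewidth=250)
print((zb[163,222:305:2]*1000).astype(int)); print((zb[122:205:2,262]*1000).astype(int))
b=p[118:208,215:310,::-1]; b=cv2.convertScaleAbs(b.astype(np.float32)-150,alpha=2.4)
cv2.imwrite('pics/sc.png',cv2.resize(b,None,fx=6,fy=6))
# held block in side image: top-face
b=np.load('side2.npz');W=cloud('side',b['d']);R=W[...,:2]-C;u=R@BX;v=R@BY
k=(np.abs(u)<.07)&(np.abs(v)<.05)&(W[...,2]>.24)&(W[...,2]<.31)&(b['p'].min(2)>100)
print(np.percentile(u[k],[2,98]),np.percentile(v[k],[2,98]),np.percentile(W[k][:,2],[2,98]))
```

```text
outer80 0.015 ((652.8323364257812, 61.75014114379883), (149.99856567382812, 152.63597106933594), 119.48841857910156) 76.82046508789062
outer80 0.03 ((650.2505493164062, 59.8928108215332), (148.0461883544922, 150.49571228027344), 118.5207748413086) 75.77128601074219
outer120 0.015 ((652.74951171875, 62.00145721435547), (147.9078826904297, 149.58888244628906), 123.18515014648438) 75.27333068847656
outer120 0.03 ((650.0388793945312, 60.08375549316406), (145.70974731445312, 147.6636505126953), 124.91107177734375) 74.245361328125
pan0.03 0.036 ((651.0564575195312, 60.25796890258789), (125.87126922607422, 127.64066314697266), 81.7199478149414) 64.53023529052734
pan0.033 0.036 ((652.2540283203125, 61.30961608886719), (115.07968139648438, 118.04039764404297), 127.49861907958984) 59.602638244628906
[ 0  0  0  0  1 25 29 32 33 33 34 33 33 33 33 33 33 33 33 33 33 33 33 33 33 34 33 33 33 34 34 33 31 28 26 22  0 -1  0  0  0  0]
[ 0  0  0  0  0 23 27 34 35 33 33 33 33 33 33 34 33 33 33 33 33 33 33 33 33 33 33 33 33 34 33 34 32 29 27 21  1  0  0  0  1  1]
[-0.04074945  0.03444992] [-0.02273875  0.02136158] [0.25342191 0.29807781]
```

View pics/sc.png

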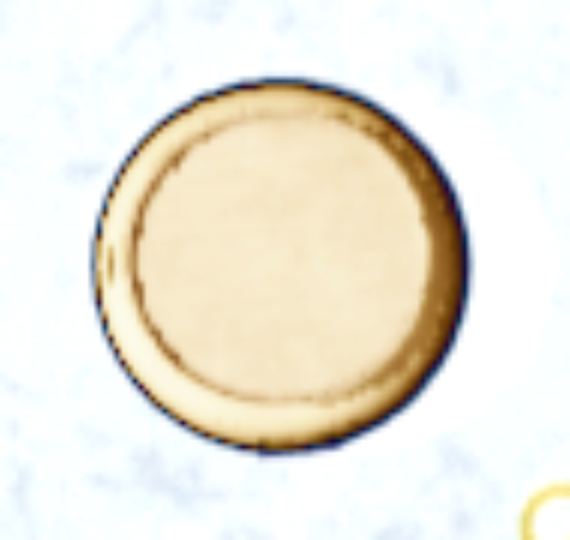

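Run:
```python
from h import *
print(plane('top',261.9,160.4,.036))
b=np.load('side2.npz');W=cloud('side',b['d']);R=W[...,:2]-C;u=R@BX;v=R@BY
k=(np.abs(v)<.018)&(W[...,2]>.257)&(W[...,2]<.29)&(u<-.02)&(u>-.07)
print(k.sum(),np.percentile(u[k],[10,50,90]))
```

```text
[0.65214682 0.05773996 0.036     ]
219 [-0.04014242 -0.03809574 -0.03632975]
```

Run:
```python
from h import *
from rig import *
S=[.6515,.0595]
O=[-90,0,YAW+90]
arm.servo_line([.44,.06,.26],max_speed=.15)
arm.servo_line(S+[.26],max_speed=.15)
arm.servo_line(S+[.09],max_speed=.12)
arm.servo_line(S+[.050],max_speed=.04)
f0=telemetry.read_ft_force()[2]; print(f0,telemetry.read_ee_pos())
z=.050
while z>.041:
    z-=.001; arm.servo_line(S+[z],max_speed=.01); f=telemetry.read_ft_force()[2]
    if f-f0>1.5: break
print(z,f,telemetry.read_ee_pos(),telemetry.read_t())
```

```text
-3.39759028941418 [0.65184647 0.05952613 0.05048131]
0.043 4.27436505143467 [0.65158675 0.05947018 0.04401733] 21.525
```

Run:
```python
from h import *
from rig import *
S=[.6515,.0595]
eoat.gripper_open(); arm.wait(.2); print(telemetry.read_gripper_width(),telemetry.read_ft_force())
arm.servo_line(S+[.1],max_speed=.08)
arm.servo_line(S+[.27],max_speed=.15)
arm.servo_line([.40,.06,.27],max_speed=.2)
arm.wait(.2)
for n in ("side","top"):
    p,d=vision.get_image(n); cv2.imwrite(f"pics/{n}3.png",p[:,:,::-1]); np.savez(f"{n}3.npz",p=p,d=d)
print(telemetry.read_t(),telemetry.read_ft_force())
W=cloud('top',d); m=(np.abs(W[...,2]-.081)<.008)&(np.hypot(W[...,0]-.65,W[...,1]-.06)<.08)
m=cv2.morphologyEx(m.astype(np.uint8),cv2.MORPH_CLOSE,np.ones((5,5)))
c=max(cv2.findContours(m,0,1)[0],key=cv2.contourArea)
P=np.array([plane('top',u,v,.081)[:2] for u,v in c[:,0]],np.float32)*1000
print(cv2.minAreaRect(P))
```

```text
0.09508335923972326 [ 0.49403397  0.19575772 -0.28211112]
26.5583 [-0.35897496  0.10863149 -0.2773099 ]
((650.1342163085938, 58.91176223754883), (81.24951171875, 45.95635986328125), 77.45596313476562)
```

View pics/top3.png

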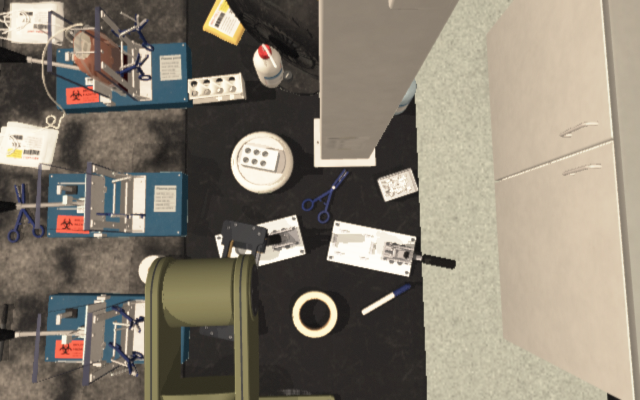

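View pics/side3.png

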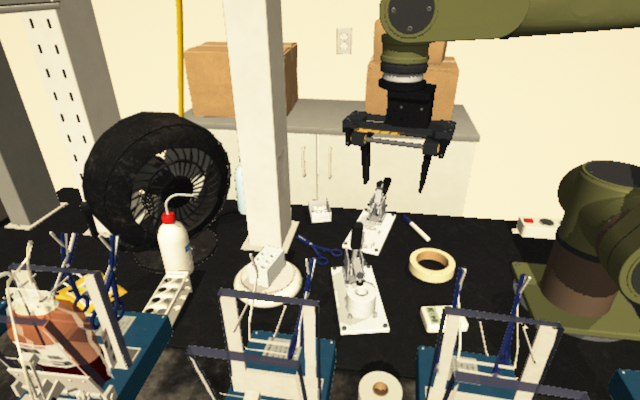

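Run:
```python
from rig import *
print(sign_off(), telemetry.read_t())
```

```text
the job is handed in; nothing more can be done
the job is handed in; nothing more can be done
```

The tube block is standing upright on the scale with its clamp left open, and I handed the job in shortly after 26.6 s on the robot's clock.

I pushed the clamp handle over centre with the closed fingers, gripped the block across its 45 mm width and lifted it out. I carried it at about 0.25 m, in front of the post, lowered it until it touched the scale, let go and backed away.

**Last checks**
- **Block:** the final top picture puts its centre at (0.650, 0.059). I took the scale centre as (0.6515, 0.0595), so it is about 2 mm off or less. It stands upright with its wells facing up.
- **Tube block's clamp:** it is fully open. The handle is nearly level, with the grip about 75 mm above the bench, as expected at the stop.
- **Round insert's clamp:** still shut.
- **Robot:** the gripper is clear of everything and the wrist force is below 0.5 N.

**Disagreements**
- **Block in the fixture:** before the clamp opened, the block's centre measured about 3 mm off the later value. I used the later one, which both cameras supported.
- **Scale centre:** the top-camera estimates spread by 2 to 4 mm. The side-camera fit was further off, because the scale was partly hidden, and I did not use it.

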